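# Fit the keyed head to a bench pottery wheel and hold it home

### The job

Fit the small wheel head to the bench pottery wheel: lift it out of the hollow kiln post where it is parked, lower its shaft into the drive hub in the middle of the splash pan, turn it until its key slips into the hub's keyway, and push it down fully home against the spring, collar seated on the hub. Finish while still gripping the head by its rim and pressing it home, so that I can tighten the grub screw; do not let go of it, and do not knock anything over.

Things in the scene. Friction and masses are not known exactly. Their poses are not given: they have to be found in the camera images.
- wheel_head (a point): centre of the wheel head's aluminium disc, the part to grip: 64 mm across, 14 mm thick, two rim flats 54 mm apart (34 mm long) facing this frame's +y and -y: close the fingers along y. z up. A dark milled index slot on the upper face, at the rim on the +x side, lies over the key; it starts within 0.7 rad of world +x. 0.22 kg. Starts upright, shaft down in the kiln post, disc on its rim
- shaft_end (a point): lower end of the head's steel shaft, 51 mm below wheel_head, same axes. Shaft 18 mm across, 40 mm long, end tapered over 3.5 mm; above it a collar 34 mm across, 4 mm high, under the disc. One key 6 mm wide stands out along +x to 12.5 mm from the axis, from 12 mm above this end up to 3 mm under the collar: the plain end enters a bore first
- hub_mouth (a point): centre of the bore in the flat top face of the steel drive hub, 112 mm above the table. Hub 42 mm across; bore 19.5 mm; one keyway 7.6 mm wide along this frame's +x out to 13.8 mm from the axis. Hub starts with its keyway within 0.8 rad of world +x and turns only stiffly (0.12 Nm). Head home: collar on this face, wheel_head 11 mm above this point
- spring_pad_top (a point): top of the sprung steel pad inside the bore, 32 mm below hub_mouth. The shaft's end meets it 8 mm before home; it pushes up with about 6 N at first and 12 N when the head is home, so the head rises 8 mm again if it is let go
- wheel: the bench pottery wheel, fixed to the table: white housing 240 x 200 mm, on it a grey round splash pan 205 mm across, rim 108 mm and floor 80 mm above the table; the hub stands up at the pan's centre. Origin on the table under the hub; the housing reaches 140 mm to its -x side, where the control panel is, and 100 mm to the others
- post_rim (a point): centre of the top rim of the hollow kiln post, a loose buff ceramic tube standing upright on the table: 70 mm high, 48 mm outside, 39 mm inside, 0.25 kg. z is up
- kiln_post: the same kiln post; origin at the centre of its underside, z up
- jug: bystander: unglazed white jug 100 mm high, 76 mm across, handle along its +x; origin at the centre of its underside, z up
- brush_pot: bystander: blue-grey pot 68 mm across and 85 mm high with brushes standing in it to about 175 mm; origin at the centre of its underside, z up
- clay_figure: bystander: grey clay gnome hat with a curled tip, 66 mm across and 130 mm high; origin at the centre of its underside, z up
Mind the look-alikes: they are no part of the job. What is shaped like the part that bears wheel_head but red is not meant.

How it is judged:
On the way, in this order (a step that is already met when the one before it is completed fails the run):
1. the wheel head is lifted clear of the kiln post (z of wheel_head in the frame of post_rim above 0.053 m), for 0.1 s.
2. the end of the shaft has entered the hub's bore (z of wheel_head in the frame of hub_mouth below 0.047 m and horizontal distance between wheel_head and hub_mouth below 0.006 m), for 0.05 s.
At the end, for the whole second after the job is handed in: collar within 2.5 mm of the hub's top face against the spring, shaft upright and within 3 mm of the hub's axis, key in the keyway (within 0.2 rad), fingers still gripping the disc between their pads (over 5 N), head at rest (z of wheel_head in the frame of hub_mouth between 0.008 and 0.0135 m and horizontal distance between wheel_head and hub_mouth below 0.003 m and angle between the x axis of wheel_head and the x axis of hub_mouth, either way round below 0.2 rad and angle between wheel_head's own z axis and vertical below 0.08 rad and contact force between the fingers and head above 5 N and distance between the grasp point and wheel_head below 0.024 m and linear speed of head below 0.02 m/s); the arm keeps its last pose, push and grip.
It fails at once if the kiln post or a bystander is knocked over (angle between any of kiln_post, jug, brush_pot, clay_figure's own z axis and vertical above 0.6 rad).
It also fails if it takes over 45 s, if anything falls off the work surface, if the arm or the gripper's body presses on something with over 40 N, if the wrist force passes 120 N, or if a joint passes its speed limit or range.

### The arm

A 6-joint arm with a two-finger parallel gripper is mounted at the origin on the work surface. World frame = base frame: x ahead of the robot, y to its left, z up, the work surface at z = 0. Lengths are in m, angles in rad, forces in N, time in s.
With the tool pointing down it reaches from about 0.3 to 0.875 m from the base axis. Payload 6.4 kg.
Tool frame: the origin (TCP) lies at the centre of the arm's flange, where the gripper is bolted on; the fingertips stand 173 mm ahead of it and the grasp point (between the pads) lies 155 mm ahead of it (ctrl.pinch_z is the distance from the TCP to the grasp point, in m); z points along the fingers, y is the direction in which the jaws open and shut (so a half turn about z gives the same grasp; the last joint's range is limited). The gripper opens to 85 mm and grips with 20 to 120 N. Pads are 22 mm wide; open, the fingers measure 114 mm over their backs; the gripper's body (76 mm by 85 mm) begins 54 mm behind the grasp point. The pads swing forward as they close: fully open they stand 13 mm farther back than shut.
Start: joints at [-1.527, 0.181, 1.607, -0, 1.354, -0.206], TCP at [0.142, -0.557, 0.405] pointing down, gripper open.
Joint ranges: [-2.99, 2.99], [-0.89, 2.07], [0.3, 2.58], [-1.14, 4.28], [0, 2.63], [-3.12, 3.12]. Speed limits (rad/s): [2.57, 2.57, 3.01, 3.14, 3.14, 3.14].

### API

Orientations are given as a unit quaternion [w, x, y, z].
In Python, from bench import ctrl gives the robot as it stands.
- The arm moves only by the tool drive_tool, never from a script. Its argument "commands" is a list that holds one entry, the list of rows, each a list of 7 numbers: the shift along the tool's x, y, z in units of 50 mm (1.0 is 50 mm), then the turn, a rotation vector about the tool's x, y, z in units of 8 degrees (1.0 is 8 degrees), then the closure in counts, from 0 (fully open) to 255 (shut). A call has 1 to 10 rows; each row shifts and turns the commanded pose from where the row before left it, along the tool's axes as they then stand; what a row does not reach is not made up. A row lasts 1/10 s, in which the tool goes at most 50 mm and 8.59 degrees, less where a joint would pass 70% of its speed; a pose out of reach is approached as far as the arm can. A call is refused whole if a number of a shift passes 1 or a number of a turn 1, either way. A call with a gripper value outside its range is refused whole. The fingers move at their own pace and stop on an object; the grip force is fixed at half the most. Time passes only in rows, so rows that do not move let the fingers close. It gives the time, the measured TCP pose, the force and the opening at its end, in the units of the state.
- ctrl.get_obs(): the state, without advancing time (a new reading comes with each control period).
- ctrl.camera(name): name is "side" or "top" or "wrist"; returns a dict with "pixels" (384x512x3 uint8, red, green, blue), "depth" (384x512 float32, m along the optical axis (not along the pixel's ray), 0 where there is no reading), "intrinsics" (3x3 intrinsics, pixels), "R" (3x3) and "t" (3): a world point X has camera coordinates R X + t; the wrist camera has in their place "tool_from_camera" (4x4, takes a point from camera to tool coordinates, whose origin is the TCP and whose axes are the flange's). Camera axes: x right, y down, z forward; pixel columns grow to the right and rows downward; lengths in m; the calibration is good to about 2 mm. The wrist camera is an equidistant fisheye: a pixel r from the principal point sees the ray r / f radians off the axis. A picture is of the moment at which its call begins: read the wrist's pose just before it.
- ctrl.hand_in(): hands the job in, once; it reports no verdict.
The state is a dict: "time_s": time; "q": joint angles; "dq": joint speeds; "joint_efforts": joint torques, N m; "eef_pos": TCP position; "eef_rot": TCP orientation; "wrist_force": force on the tool from outside, world axes, zero at the start; "torque": the same for the moment, N m; "opening": opening from 0.0 (shut) to 1.0 (fully open).
Only numpy, scipy, OpenCV 4.12 (cv2) and the standard library are available. Lean on these libraries where they do the work, as an engineer would, in place of code of your own. Each camera call takes 0.05 s, during which the arm holds its last target. There are 200 camera calls.

## Working session

There is one attempt and no reset: what is moved stays moved. The work goes in short steps, Python scripts to look and compute and a tool call to move; the robot and the scene stay as the last step left them, time stands still between calls to the robot, and variables do not carry over. Pictures are saved under pics/ and viewed, about 8 in all and at most 12, crops included, and the job is handed in when it is done.

Besides the shell and the picture viewer there is one more tool, called after "Emit:" by a JSON object that holds its "op" and its "data". drive_tool: Moves the arm, as the interface text tells. Its arguments: {"type":"object","properties":{"commands":{"type":"array","items":{"type":"array","items":{"type":"array","items":{"type":"number"}}}}},"required":["commands"]}

```bash
mkdir -p pics; ls; cat > h.py <<'E'
import numpy as np, cv2
from bench import ctrl
def cloud(c):
    d=c["depth"];K=c["intrinsics"];v,u=np.mgrid[:d.shape[0],:d.shape[1]]
    P=np.stack([(u-K[0,2])/K[0,0]*d,(v-K[1,2])/K[1,1]*d,d],-1)
    W=(P-c["t"])@c["R"]; W[d<=0]=np.nan
    return W
def save(n,im): cv2.imwrite("pics/"+n+".png",im[...,::-1])
E
python3 - <<'E'
from h import *
o=ctrl.get_obs();print({k:np.round(v,3) for k,v in o.items()})
ims=[]
for n in("top","side"):
    c=ctrl.camera(n);np.savez(n+"0.npz",**c);print(n,c["intrinsics"].round(1).tolist(),(-c["R"].T@c["t"]).round(3))
    ims.append(c["pixels"])
save("top0",cv2.resize(ims[0],(800,600)));save("side0",cv2.resize(ims[1],(800,600)))
E
```

```text
pics
{'time_s': np.float64(0.0), 'q': array([-1.527,  0.182,  1.608,  0.   ,  1.354, -0.206]), 'dq': array([-0.002, -0.002,  0.002, -0.001, -0.001,  0.   ]), 'joint_efforts': array([-0.0000e+00, -4.4487e+01, -3.5133e+01, -0.0000e+00,  9.0000e-03,
        0.0000e+00]), 'eef_pos': array([ 0.142, -0.557,  0.404]), 'eef_rot': array([-0.001,  0.992,  0.125,  0.   ]), 'wrist_force': array([-0.161,  0.092, -0.062]), 'torque': array([ 0.035,  0.04 , -0.042]), 'opening': np.float64(0.998)}
top [[413.9, 0.0, 260.5], [0.0, 413.9, 191.5], [0.0, 0.0, 1.0]] [ 0.485 -0.002  1.282]
side [[408.3, 0.0, 263.3], [0.0, 408.3, 193.6], [0.0, 0.0, 1.0]] [ 0.535 -0.886  0.613]
```

View pics/top0.png

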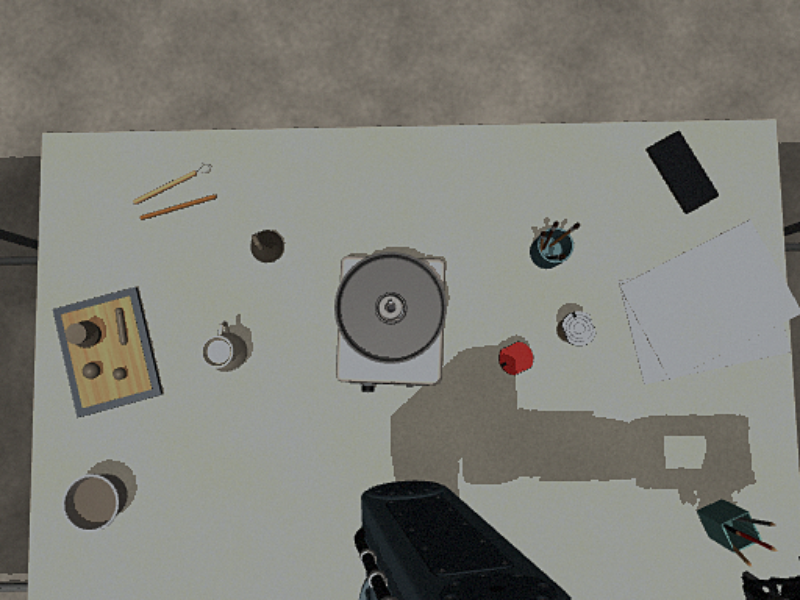

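View pics/side0.png

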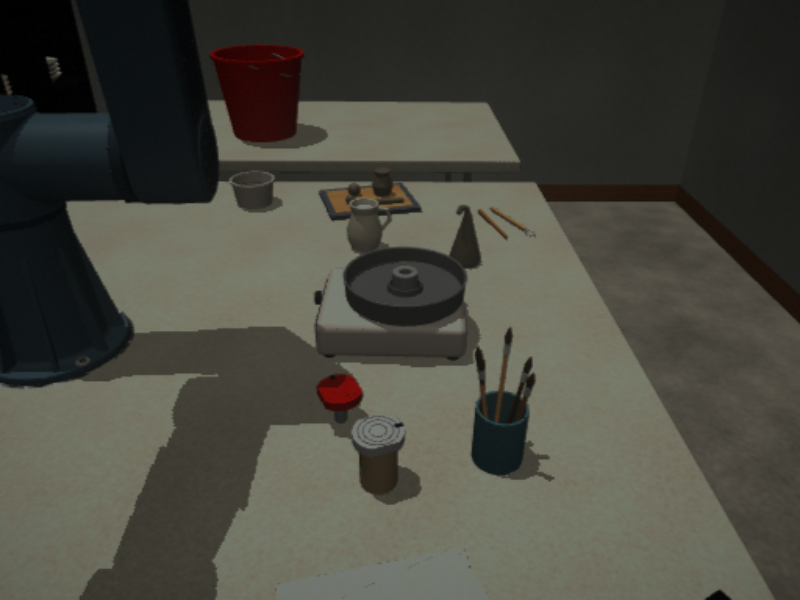

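The top picture (800x600) shows the wheel at (390,308), with the hub at its centre. Two things have a disc like the head: the silver one at (577,328), sitting on the buff tube, and the red one at (517,358). The silver one fits, since it is aluminium with a dark slot and sits in the kiln post; red is ruled out. In the side view they are at (378,432) and (340,392). Next I'll measure both and view an enlarged crop.

```bash
python3 - <<'E'
from h import *
ims=[]
for n,box in(("top",(345,395,185,235)),("top",(225,275,172,222)),("side",(215,270,255,320)),("side",(215,305,150,210))):
    c=dict(np.load(n+"0.npz"));a,b,e,f=box
    ims.append(cv2.resize(c["pixels"][e:f,a:b],(400,300) if 0 else (390,290),interpolation=cv2.INTER_CUBIC))
save("crop0",np.vstack([np.hstack(ims[:2]),np.hstack(ims[2:])]))
def circ(W,m):
    P=W[m];P2=P[:,:2].astype(np.float32);(x,y),r=cv2.minEnclosingCircle(P2);return np.round([x,y,r,np.median(P[:,2]),P2[:,0].mean(),P2[:,1].mean(),len(P)],4)
for n in("top","side"):
    c=dict(np.load(n+"0.npz"));W=cloud(c);px=c["pixels"].astype(int);z=W[...,2]
    red=(px[...,0]>2*px[...,1])
    nr=lambda x,y,r:np.hypot(W[...,0]-x,W[...,1]-y)<r
    # rough head from pixel
    u,v=(369,210) if n=="top" else (242,277); h=W[v,u];print(n,"head px",h.round(3))
    print(" head top",circ(W,nr(h[0],h[1],.05)&(abs(z-h[2])<.006)&~red))
    u,v=(331,229) if n=="top" else (217,250); r=W[v,u];print(" red",r.round(3),circ(W,nr(r[0],r[1],.05)&red))
    u,v=(250,197) if n=="top" else (259,173); r=W[v,u]
    print(" hub",r.round(3),circ(W,nr(r[0],r[1],.04)&(z>.1)&(z<.125)))
    m=nr(r[0],r[1],.12)&(z>.1)&(z<.113)&~nr(r[0],r[1],.08);print(" rim",circ(W,m))
    u,v=(353,158) if n=="top" else (319,272); r=W[v,u];print(" pot",r.round(3),circ(W,nr(r[0],r[1],.07)&(z>.03)))
E
```

```text
top head px [ 0.525 -0.307  0.083]
 head top [ 5.265e-01 -3.093e-01  3.200e-02  8.330e-02  5.260e-01 -3.091e-01
  3.650e+02]
 red [ 0.472 -0.199  0.06 ] [ 4.725e-01 -1.966e-01  3.210e-02  5.740e-02  4.728e-01 -1.966e-01
  3.340e+02]
 hub [0.57  0.037 0.075] [5.696e-01 3.790e-02 2.130e-02 1.116e-01 5.692e-01 3.730e-02 1.350e+02]
 rim [5.698e-01 3.760e-02 1.025e-01 1.057e-01 5.724e-01 3.790e-02 4.190e+02]
 pot [ 0.691 -0.284  0.001] [ 6.832e-01 -2.672e-01  3.890e-02  7.880e-02  6.823e-01 -2.699e-01
  4.000e+02]
side head px [ 0.528 -0.316  0.083]
 head top [ 5.276e-01 -3.122e-01  3.310e-02  8.360e-02  5.276e-01 -3.156e-01
  6.680e+02]
 red [ 0.475 -0.204  0.057] [ 4.764e-01 -1.998e-01  3.360e-02  5.750e-02  4.747e-01 -2.060e-01
  5.150e+02]
 hub [0.572 0.047 0.106] [5.713e-01 3.450e-02 2.250e-02 1.103e-01 5.712e-01 3.070e-02 1.680e+02]
 rim [5.721e-01 3.530e-02 1.046e-01 1.049e-01 5.710e-01 3.640e-02 4.880e+02]
 pot [ 0.675 -0.306  0.084] [ 6.828e-01 -2.762e-01  3.890e-02  7.520e-02  6.830e-01 -2.789e-01
  1.727e+03]
```

View pics/crop0.png

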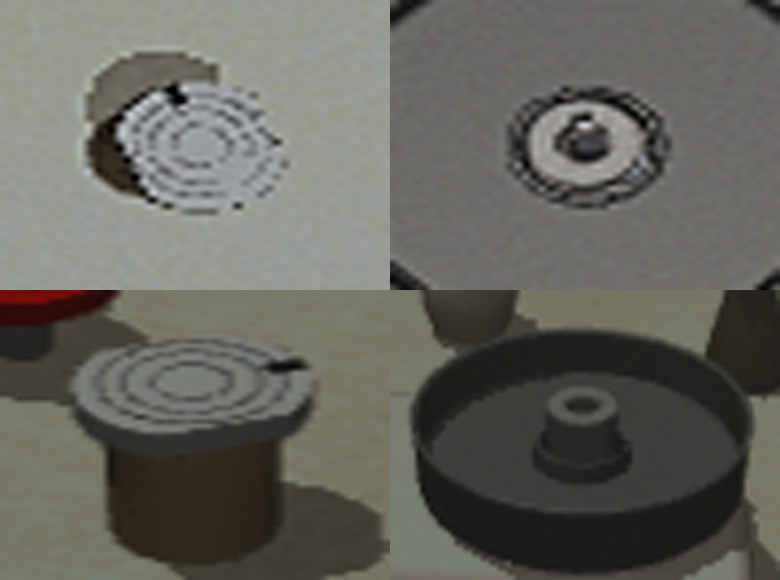

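The crop confirms it: the silver disc with the dark slot sits on the buff post, with the slot in the top crop at (175,95) giving a yaw of about +0.4. The red one is a decoy. First I'll look into the hub with the wrist camera.

```bash
cat >> h.py <<'E'
from scipy.spatial.transform import Rotation as Ro
def rot(q): return Ro.from_quat(np.r_[q[1:],q[0]])
def down(yaw): return Ro.from_euler("z",yaw)*Ro.from_euler("x",np.pi)
def plan(p,yaw,n,p0=None,R0=None):
    """print tool-frame translation total (units of 50mm) then rotation (units of 8 deg)"""
    o=ctrl.get_obs();p0=o["eef_pos"] if p0 is None else p0;R0=rot(o["eef_rot"]) if R0 is None else R0
    d=R0.inv().apply(np.asarray(p)-p0)/.05; w=(R0.inv()*down(yaw)).as_rotvec()/np.deg2rad(8)
    print("t",o["time_s"],"pos",o["eef_pos"].round(4),"shift total",d.round(3),"per row",(d/n).round(3),"then turn total",w.round(3))
E
python3 -c "
from h import *
plan([.52,.037,.40],.25,18)
c=ctrl.camera('wrist');print(c['tool_from_camera'].round(3),c['intrinsics'])"
```

```text
t 0.1 pos [ 0.1421 -0.5569  0.4039] shift total [10.259 -9.642  0.096] per row [ 0.57  -0.536  0.005] then turn total [-0.011 -0.002 -0.002]
[[ 0.001 -0.959 -0.282  0.072]
 [ 1.     0.001 -0.    -0.001]
 [ 0.001 -0.282  0.959  0.031]
 [ 0.     0.     0.     1.   ]] [[297.31863964   0.         252.82021833]
 [  0.         297.31863964 191.9452827 ]
 [  0.           0.           1.        ]]
```

Emit:
{"op": "drive_tool", "data": {"commands": [[[0.6,-0.5,0,0,0,0,0],[0.6,-0.5,0,0,0,0,0],[0.6,-0.5,0,0,0,0,0],[0.6,-0.5,0,0,0,0,0],[0.6,-0.5,0,0,0,0,0],[0.6,-0.5,0,0,0,0,0],[0.6,-0.5,0,0,0,0,0],[0.6,-0.5,0,0,0,0,0],[0.6,-0.5,0,0,0,0,0],[0.6,-0.5,0,0,0,0,0]]]}}

```text
time_s: 1.15
eef_pos: [0.3716, -0.2393, 0.4047]
eef_rot: [0.0, 0.992, 0.124, 0.0]
wrist_force: [-0.4, -0.6, 0.5]
opening: 0.999
```

Emit:
{"op": "drive_tool", "data": {"commands": [[[0.6,-0.5,0.2,0,0,0,0],[0.6,-0.5,0.2,0,0,0,0],[0.6,-0.5,0.2,0,0,0,0],[0.6,-0.5,0.2,0,0,0,0],[0.6,-0.5,0.2,0,0,0,0],[0.6,-0.5,0,0,0,0,0],[0.6,-0.5,0,0,0,0,0],[0.6,-0.5,0,0,0,0,0],[0.4,-0.4,0,0,0,0,0],[0,0,0,0,0,0,0]]]}}

```text
time_s: 2.15
eef_pos: [0.5695, 0.0395, 0.3543]
eef_rot: [-0.0, 0.992, 0.126, 0.0]
wrist_force: [0.1, -0.9, -0.1]
opening: 0.998
```

```bash
cat >> h.py <<'E'
def wcloud(c,o):
    d=c["depth"];K=c["intrinsics"];v,u=np.mgrid[:d.shape[0],:d.shape[1]]
    x=(u-K[0,2])/K[0,0];y=(v-K[1,2])/K[1,1];th=np.hypot(x,y)+1e-9
    P=np.stack([np.tan(th)*x/th*d,np.tan(th)*y/th*d,d],-1)
    T=c["tool_from_camera"];P=P@T[:3,:3].T+T[:3,3]
    W=rot(o["eef_rot"]).apply(P.reshape(-1,3)).reshape(P.shape)+o["eef_pos"];W[d<=0]=np.nan
    return W
def rectify(c,o,ctr,z,half,N=400):
    """orthophoto of plane z, rows: -x world downwards (x up), cols: y left"""
    g=np.linspace(half,-half,N);X,Y=np.meshgrid(ctr[0]+g,ctr[1]+g,indexing="ij")
    P=rot(o["eef_rot"]).inv().apply(np.stack([X,Y,0*X+z],-1).reshape(-1,3)-o["eef_pos"])
    T=c["tool_from_camera"];P=(P-T[:3,3])@T[:3,:3];r=np.hypot(P[:,0],P[:,1]);th=np.arctan2(r,P[:,2]);K=c["intrinsics"]
    u=K[0,0]*th*P[:,0]/r+K[0,2];v=K[1,1]*th*P[:,1]/r+K[1,2]
    return cv2.remap(c["pixels"],u.reshape(N,N).astype(np.float32),v.reshape(N,N).astype(np.float32),cv2.INTER_CUBIC)
E
python3 - <<'E'
from h import *
o=ctrl.get_obs();c=ctrl.camera("wrist");print(o["time_s"],o["eef_pos"],o["q"].round(3));np.savez("w1.npz",**c,**{"o_"+k:v for k,v in o.items()})
W=wcloud(c,o);m=(np.hypot(W[...,0]-.57,W[...,1]-.037)<.035)&(W[...,2]>.105)
P=W[m];print(cv2.minEnclosingCircle(P[:,:2].astype(np.float32)),np.median(P[:,2]),m.sum())
save("hub1",np.hstack([rectify(c,o,(.57,.037),.112,.03),cv2.resize(c["pixels"],(400,400))]))
E
```

```text
2.15 [0.5695363  0.03946164 0.35431262] [-1.390e-01  2.210e-01  1.666e+00  1.000e-03  1.255e+00  1.178e+00]
((0.5740041136741638, 0.037292517721652985), 0.03476514294743538) 0.26990420776180135 16700
```

View pics/hub1.png

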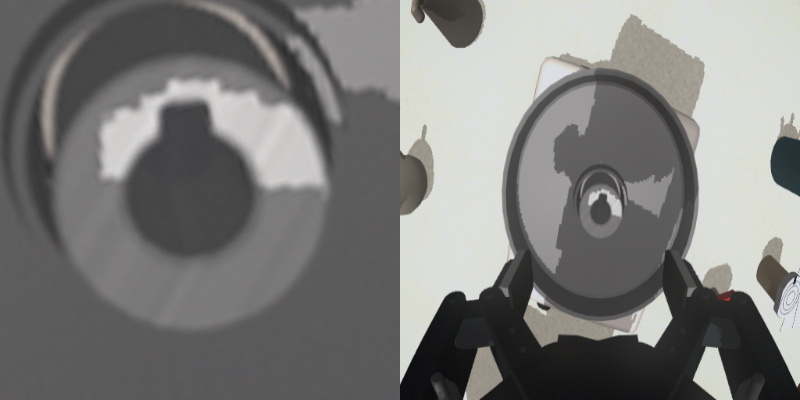

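The orthophoto (left half, 0.15 mm/px) shows the hub and bore centred at (190,192), with the keyway at (186,103), a yaw of about +0.03. I'll turn the tool to that yaw and measure again numerically, so camera errors cancel against the same view of the head.

Emit:
{"op": "drive_tool", "data": {"commands": [[[0,0,0,0,0,0.8,0],[0,0,0,0,0,0.8,0],[0,0,0,0,0,0,0],[0,0,0,0,0,0,0]]]}}

```text
time_s: 2.6
eef_pos: [0.5682, 0.0359, 0.3546]
eef_rot: [0.0, 1.0, 0.014, -0.0]
wrist_force: [-1.1, -0.4, -0.0]
opening: 0.998
```

```bash
cat >> h.py <<'E'
def circfit(P):
    A=np.c_[2*P,np.ones(len(P))]
    for _ in range(8):
        s=np.linalg.lstsq(A,(P**2).sum(1),rcond=None)[0];r=np.sqrt(s[2]+s[0]**2+s[1]**2)
        e=abs(np.hypot(*(P-s[:2]).T)-r);k=e<max(2*np.median(e),.0001);P=P[k];A=A[k]
    return s[:2],r,len(P)
E
python3 - <<'E'
from h import *
o=ctrl.get_obs();c=ctrl.camera("wrist");print(o["time_s"],o["eef_pos"],o["eef_rot"]);np.savez("w2.npz",**c,**{"o_"+k:v for k,v in o.items()})
ctr=np.array([.5711,.0384]);im=rectify(c,o,ctr,.112,.02);g=cv2.GaussianBlur(im,(0,0),2).mean(-1)
# radial dark->bright at bore; keyway profile
th=np.radians(np.arange(0,360,3));rr=np.arange(.007,.0125,.0001);pts=[]
def samp(x,y): # world offset
    return cv2.remap(g.astype(np.float32),np.float32(199.5-y/.0001),np.float32(199.5-x/.0001),1)
for t in th:
    p=samp((rr*np.cos(t))[None],(rr*np.sin(t))[None])[0];d=np.diff(p);i=d.argmax()
    if abs(np.angle(np.exp(1j*(t-.03))))>.6: pts.append([rr[i]*np.cos(t),rr[i]*np.sin(t)])
s,r,n=circfit(np.array(pts));print("bore",ctr+s,r,n)
pts2=[]
rr2=np.arange(.018,.0199+.004,.0001)
for R in(.0108,.0116,.0122):
    a=np.arange(-.7,.7,.005);p=samp((s[0]+R*np.cos(a))[None],(s[1]+R*np.sin(a))[None])[0];d=np.diff(p)
    i,j=d[:140].argmin(),140+d[140:].argmax();print("R",R,a[i],a[j],"mid",(a[i]+a[j])/2,"width",2*R*np.sin((a[j]-a[i])/2))
save("hub2",im)
h=dict(hub=(ctr+s).tolist())
# outer radius
plan([.52,-.31,.326],.4,18)
E
```

```text
2.6 [0.56821936 0.03590491 0.35458261] [ 4.95271915e-05  9.99899589e-01  1.41689271e-02 -2.25737527e-04]
bore [0.5712612  0.03847652] 0.009658938597656251 59
R 0.0108 -0.2799999999999996 0.44500000000000095 mid 0.08250000000000068 width 0.007659638036078016
R 0.0116 -0.2699999999999996 0.41500000000000115 mid 0.07250000000000079 width 0.007791556073507881
R 0.0122 -0.25999999999999956 0.3850000000000009 mid 0.06250000000000067 width 0.0077333033935325715
t 2.65 pos [0.5683 0.036  0.3546] shift total [-1.16   6.89   0.574] per row [-0.064  0.383  0.032] then turn total [ 0.000e+00  2.000e-03 -2.663e+00]
```

Emit:
{"op": "drive_tool", "data": {"commands": [[[-0.08,0.5,0,0,0,0,0],[-0.08,0.5,0,0,0,0,0],[-0.08,0.5,0,0,0,0,0],[-0.08,0.5,0,0,0,0,0],[-0.08,0.5,0,0,0,0,0],[-0.08,0.5,0,0,0,0,0],[-0.08,0.5,0,0,0,0,0],[-0.08,0.5,0,0,0,0,0],[-0.08,0.5,0,0,0,0,0],[-0.08,0.5,0,0,0,0,0]]]}}

```text
time_s: 3.65
eef_pos: [0.5347, -0.2156, 0.3547]
eef_rot: [0.0, 1.0, 0.014, -0.0]
wrist_force: [0.8, 0.4, -0.5]
opening: 1.002
```

Emit:
{"op": "drive_tool", "data": {"commands": [[[-0.08,0.5,0,0,0,0,0],[-0.08,0.5,0,0,0,0,0],[-0.08,0.5,0.2,0,0,0,0],[-0.04,0.4,0.2,0,0,0,0],[0,0,0.15,0,0,-0.9,0],[0,0,0,0,0,-0.9,0],[0,0,0,0,0,-0.87,0],[0,0,0,0,0,0,0],[0,0,0,0,0,0,0]]]}}

```text
time_s: 4.55
eef_pos: [0.5236, -0.3097, 0.3268]
eef_rot: [-0.0, 0.98, 0.197, -0.0]
wrist_force: [0.2, 0.6, -0.5]
opening: 1.001
```

```bash
python3 - <<'E'
from h import *
o=ctrl.get_obs();c=ctrl.camera("wrist");print(o["time_s"],o["eef_pos"],o["eef_rot"]);np.savez("w3.npz",**c,**{"o_"+k:v for k,v in o.items()})
W=wcloud(c,o);m=(np.hypot(W[...,0]-.527,W[...,1]+.31)<.036)&(abs(W[...,2]-.084)<.006)
P=W[m];print(cv2.minEnclosingCircle(P[:,:2].astype(np.float32)),np.median(P[:,2]),m.sum(),cv2.minAreaRect(P[:,:2].astype(np.float32)*1000))
save("head1",rectify(c,o,(.527,-.31),.084,.04,500))
E
```

```text
4.55 [ 0.52362638 -0.30965794  0.32681851] [-2.42398979e-04  9.80402802e-01  1.97003203e-01 -1.60439386e-04]
((0.5267115235328674, -0.3092587888240814), 0.0322023369371891) 0.08349285093660565 4982 ((526.7613525390625, -309.40771484375), (64.17396545410156, 54.371761322021484), 19.054534912109375)
```

View pics/head1.png

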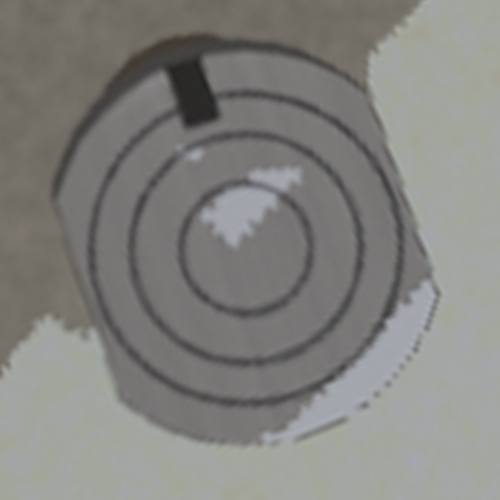

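Ring centre (246,250) gives the head at (0.5270, -0.3095). The slot at (191,92) and the flats give a yaw of 0.333. I'll go down over it and check before closing.

Emit:
{"op": "drive_tool", "data": {"commands": [[[0,0,0,0,0,0.46,0],[0.06,0.02,0.3,0,0,0,0],[0,0,0.4,0,0,0,0],[0,0,0.4,0,0,0,0],[0,0,0.4,0,0,0,0],[0,0,0.3,0,0,0,0],[0,0,0.1,0,0,0,0],[0,0,0,0,0,0,0],[0,0,0,0,0,0,0]]]}}

```text
time_s: 5.5
eef_pos: [0.5273, -0.3098, 0.2328]
eef_rot: [0.0, 0.986, 0.167, 0.0]
wrist_force: [-0.9, 0.1, 0.2]
opening: 0.998
```

```bash
python3 -c "
from h import *
plan([.527,-.3095,.232],.333,1)"
```

```text
t 5.5 pos [ 0.5273 -0.3098  0.2328] shift total [-0.003 -0.008  0.017] per row [-0.003 -0.008  0.017] then turn total [ 0.008 -0.004  0.015]
```

Emit:
{"op": "drive_tool", "data": {"commands": [[[0,0,0,0,0,0,60],[0,0,0,0,0,0,100],[0,0,0,0,0,0,140],[0,0,0,0,0,0,180],[0,0,0,0,0,0,220],[0,0,0,0,0,0,255],[0,0,0,0,0,0,255],[0,0,0,0,0,0,255]]]}}

```text
time_s: 6.3
eef_pos: [0.5274, -0.31, 0.2336]
eef_rot: [0.001, 0.986, 0.167, 0.001]
wrist_force: [-0.0, 0.0, 6.3]
opening: 0.59
```

Emit:
{"op": "drive_tool", "data": {"commands": [[[0,0,-0.1,0,0,0,255],[0,0,-0.2,0,0,0,255],[0,0,-0.3,0,0,0,255],[0,0,-0.3,0,0,0,255],[0,0,-0.3,0,0,0,255],[0,0,-0.3,0,0,0,255],[0,0,-0.3,0,0,0,255],[0,0,-0.2,0,0,0,255],[0,0,0,0,0,0,255],[0,0,0,0,0,0,255]]]}}

```text
time_s: 7.3
eef_pos: [0.5268, -0.3095, 0.3321]
eef_rot: [-0.0, 0.986, 0.167, -0.0]
wrist_force: [-1.4, 0.1, -2.0]
opening: 0.596
```

```bash
python3 - <<'E'
from h import *
o=ctrl.get_obs();c=ctrl.camera("wrist");print(o["time_s"],o["eef_pos"],o["eef_rot"],o["opening"]);np.savez("w4.npz",**c,**{"o_"+k:v for k,v in o.items()})
W=wcloud(c,o);p=o["eef_pos"];zt=p[2]-.155+.007
m=(np.hypot(W[...,0]-p[0],W[...,1]-p[1])<.034)&(abs(W[...,2]-zt)<.008)
P=W[m];print(zt,np.median(P[:,2]),m.sum(),P.mean(0)-p,np.linalg.lstsq(np.c_[P[:,:2]-p[:2],np.ones(len(P))],P[:,2],rcond=None)[0])
s=ctrl.camera("side");
save("held1",np.hstack([rectify(c,o,p[:2],np.median(P[:,2]),.04,400),cv2.resize(s["pixels"][130:330,180:380],(400,400))]))
E
```

```text
7.3 [ 0.52678618 -0.30948348  0.33208583] [-7.62740724e-05  9.86005834e-01  1.66710788e-01 -5.26263722e-05] 0.5958039722897467
0.18408582633880857 0.1819967311334942 12443 [ 0.00364819  0.00233301 -0.1499373 ] [-0.00680667 -0.00312075  0.18218064]
```

View pics/held1.png

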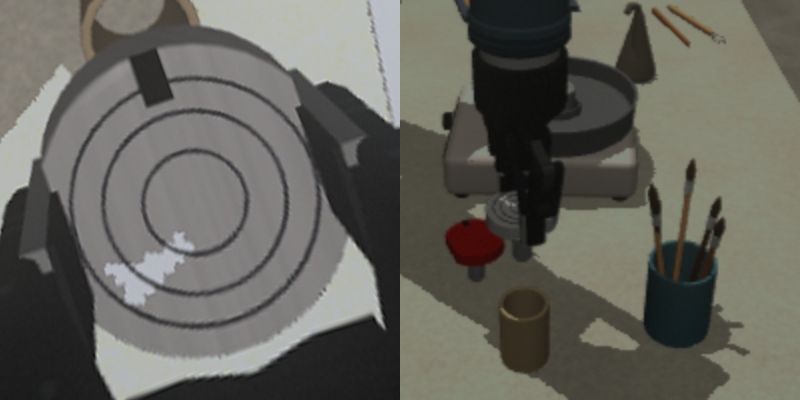

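The left half shows the head held level by its flats, with the ring centre at (195,202) against tool centre (199.5,199.5). The right half shows the post still standing at (525,330), with the silver head and not the red one in the gripper. Next is the carry to the hub.

Emit:
{"op": "drive_tool", "data": {"commands": [[[0.1,-0.2,-0.2,0,0,0,255],[0.2,-0.4,-0.2,0,0,0,255],[0.22,-0.45,-0.15,0,0,0,255],[0.22,-0.45,0,0,0,0,255],[0.22,-0.45,0,0,0,0,255],[0.22,-0.45,0,0,0,0,255],[0.22,-0.45,0,0,0,0,255],[0.22,-0.45,0,0,0,0,255],[0.22,-0.45,0,0,0,0,255],[0.22,-0.45,0,0,0,0,255]]]}}

```text
time_s: 8.4
eef_pos: [0.5549, -0.0756, 0.3599]
eef_rot: [-0.0, 0.986, 0.167, -0.0]
wrist_force: [-0.1, -0.2, -2.1]
opening: 0.59
```

Emit:
{"op": "drive_tool", "data": {"commands": [[[0.22,-0.45,0,0,0,0,255],[0.22,-0.45,0,0,0,0,255],[0.22,-0.45,0,0,0,0,255],[0.22,-0.4,0,0,0,0,255],[0.2,-0.3,0,0,0,0,255],[0,0,0,0,0,0.8,255],[0,0,0,0,0,0.8,255],[0,0,0,0,0,0.38,255],[0,0,0,0,0,0,255],[0,0,0,0,0,0,255]]]}}

```text
time_s: 9.4
eef_pos: [0.5722, 0.0376, 0.3598]
eef_rot: [-0.0, 1.0, 0.03, -0.0]
wrist_force: [0.2, -0.2, -2.2]
opening: 0.599
```

```bash
python3 - <<'E'
from h import *
plan([.5715,.0375,.318],.06,1)
o=ctrl.get_obs();print(o["wrist_force"])
c=ctrl.camera("wrist");np.savez("w5.npz",**c,**{"o_"+k:v for k,v in o.items()})
p=o["eef_pos"];im=rectify(c,o,p[:2],p[2]-.150,.04,400)
g=cv2.GaussianBlur(cv2.cvtColor(im,cv2.COLOR_RGB2GRAY),(0,0),1).astype(np.float32);best=None
# dark engraved rings: find centre with minimum mean grey on three concentric rings
from scipy.optimize import minimize
a=np.radians(np.arange(0,360,2))
def f(v):
    return sum(float(cv2.remap(g,np.float32(v[0]+r*np.cos(a))[None],np.float32(v[1]+r*np.sin(a))[None],1).mean()) for r in v[2:])
r=min((minimize(f,[x,y,53,92,124],method="Nelder-Mead") for x in(190,195,200) for y in(195,199,203)),key=lambda r:r.fun)
print(r.x,r.fun,"offset x,y mm",(199.5-r.x[1])*.2,(199.5-r.x[0])*.2)
save("held2",im)
E
```

```text
t 9.4 pos [0.5722 0.0376 0.3598] shift total [-0.014  0.002  0.836] per row [-0.014  0.002  0.836] then turn total [-0.002  0.002  0.003]
[ 0.22976054 -0.1573708  -2.19466268]
[194.1239457  202.03505581  51.74302673  91.5520589  123.91269885] 268.56739044189453 offset x,y mm -0.5070111611865571 1.0752108592920422
```

Emit:
{"op": "drive_tool", "data": {"commands": [[[-0.01,0,0.2,0,0,0,255],[0,0,0.25,0,0,0,255],[0,0,0.2,0,0,0,255],[0,0,0.1,0,0,0,255],[0,0,0.05,0,0,0,255],[0,0,0.04,0,0,0,255],[0,0,0.04,0,0,0,255],[0,0,0,0,0,0,255]]]}}

```text
time_s: 10.25
eef_pos: [0.572, 0.0371, 0.3157]
eef_rot: [0.0, 1.0, 0.029, 0.0]
wrist_force: [1.0, 0.7, -2.8]
opening: 0.593
```

No contact force at about 4 mm in. I'll continue towards key contact, at about TCP z 0.308.

Emit:
{"op": "drive_tool", "data": {"commands": [[[0,0,0.04,0,0,0,255],[0,0,0.04,0,0,0,255],[0,0,0.04,0,0,0,255],[0,0,0.04,0,0,0,255],[0,0,0,0,0,0,255]]]}}

```text
time_s: 10.75
eef_pos: [0.5718, 0.0372, 0.3073]
eef_rot: [-0.0, 1.0, 0.029, -0.0]
wrist_force: [-0.6, -0.1, -1.8]
opening: 0.594
```

Emit:
{"op": "drive_tool", "data": {"commands": [[[0,0,0.04,0,0,0,255],[0,0,0.04,0,0,0,255],[0,0,0.02,0,0,0,255],[0,0,0,0,0,0,255]]]}}

```text
time_s: 11.15
eef_pos: [0.5718, 0.0371, 0.3024]
eef_rot: [-0.0, 1.0, 0.029, -0.0]
wrist_force: [-0.3, 0.3, -2.5]
opening: 0.592
```

The head is about 5.6 mm past the level where the key meets the hub face, still with no force, so the key has entered the keyway. The spring is next, at about 0.288.

Emit:
{"op": "drive_tool", "data": {"commands": [[[0,0,0.05,0,0,0,255],[0,0,0.05,0,0,0,255],[0,0,0.05,0,0,0,255],[0,0,0.05,0,0,0,255],[0,0,0.05,0,0,0,255],[0,0,0.04,0,0,0,255],[0,0,0,0,0,0,255]]]}}

```text
time_s: 11.85
eef_pos: [0.5719, 0.0371, 0.288]
eef_rot: [-0.0, 1.0, 0.029, -0.0]
wrist_force: [0.4, -0.6, -2.2]
opening: 0.595
```

Emit:
{"op": "drive_tool", "data": {"commands": [[[0,0,0.04,0,0,0,255],[0,0,0.04,0,0,0,255],[0,0,0.02,0,0,0,255],[0,0,0,0,0,0,255]]]}}

```text
time_s: 12.25
eef_pos: [0.5723, 0.0372, 0.2844]
eef_rot: [0.0, 1.0, 0.029, 0.001]
wrist_force: [-2.8, 0.3, 6.0]
opening: 0.595
```

Emit:
{"op": "drive_tool", "data": {"commands": [[[0,0,0.03,0,0,0,255],[0,0,0.03,0,0,0,255],[0,0,0,0,0,0,255],[0,0,0,0,0,0,255]]]}}

```text
time_s: 12.65
eef_pos: [0.5723, 0.0372, 0.2819]
eef_rot: [0.0, 1.0, 0.029, 0.001]
wrist_force: [-4.4, 0.6, 8.8]
opening: 0.587
```

Emit:
{"op": "drive_tool", "data": {"commands": [[[0,0,0.03,0,0,0,255],[0,0,0.02,0,0,0,255],[0,0,0,0,0,0,255],[0,0,0,0,0,0,255]]]}}

```text
time_s: 13.05
eef_pos: [0.5723, 0.0372, 0.2798]
eef_rot: [0.0, 1.0, 0.029, 0.001]
wrist_force: [-5.9, 1.2, 12.2]
opening: 0.594
```

Emit:
{"op": "drive_tool", "data": {"commands": [[[-0.01,0,0.03,0,0,0,255],[0,0,0.02,0,0,0,255],[0,0,0,0,0,0,255],[0,0,0,0,0,0,255]]]}}

```text
time_s: 13.45
eef_pos: [0.5722, 0.0373, 0.2795]
eef_rot: [0.0, 1.0, 0.03, 0.001]
wrist_force: [-11.7, 0.7, 25.7]
opening: 0.594
```

```bash
cat > chk.py <<'E'
from h import *
o=ctrl.get_obs();c=ctrl.camera("wrist");p=o["eef_pos"];W=wcloud(c,o)
m=(np.hypot(W[...,0]-p[0],W[...,1]-p[1])<.03)&(abs(W[...,2]-p[2]+.150)<.008);P=W[m]
print(o["time_s"],"pos",p.round(4),"F",o["wrist_force"].round(1),"disc top below TCP",(np.median(P[:,2])-p[2]).round(4),"world",np.median(P[:,2]).round(4),
 "tilt",np.linalg.lstsq(np.c_[P[:,:2]-p[:2],np.ones(len(P))],P[:,2],rcond=None)[0][:2].round(4),"yaw",rot(o["eef_rot"]).as_matrix()[:2,0].round(4))
np.savez("w_last.npz",**c,**{"o_"+k:v for k,v in o.items()})
im=rectify(c,o,p[:2],p[2]-.150,.04,400);s=ctrl.camera("side")
import sys; save(sys.argv[1],np.hstack([im,cv2.resize(s["pixels"][130:230,200:310],(400,400),interpolation=cv2.INTER_CUBIC)]))
E
python3 chk.py home1
```

```text
13.45 pos [0.5722 0.0373 0.2795] F [-11.7   0.7  25.7] disc top below TCP -0.1498 world 0.1296 tilt [-0.0078 -0.0006] yaw [0.9983 0.059 ]
```

Hard stop at TCP z 0.2795 (0.280 expected), disc top 0.1296 (0.130 if home), and force jumped to 26 N. I'll ease the sideways load a little and check again.

Emit:
{"op": "drive_tool", "data": {"commands": [[[-0.02,0,0,0,0,0,255],[0,0,0,0,0,0,255],[0,0,0,0,0,0,255],[0,0,0,0,0,0,255]]]}}

```text
time_s: 13.95
eef_pos: [0.5717, 0.0372, 0.2795]
eef_rot: [0.0, 1.0, 0.029, 0.003]
wrist_force: [-6.3, 1.5, 22.7]
opening: 0.59
```

```bash
python3 chk.py home2
```

```text
13.95 pos [0.5717 0.0372 0.2795] F [-6.3  1.5 22.7] disc top below TCP -0.1498 world 0.1296 tilt [-0.0068 -0.0013] yaw [0.9983 0.0588]
```

View pics/home2.png

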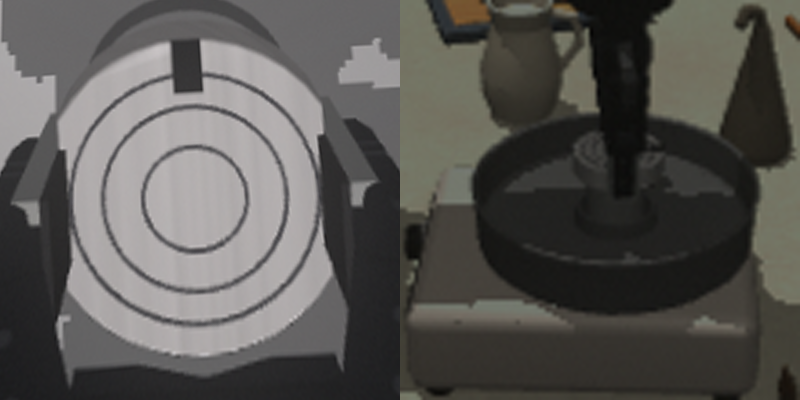

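The picture shows the head flat between the pads, with its ring centre at (195,199) and the slot at (187,65). In the side view the disc sits low on the hub at (615,155). Handing in.

```bash
python3 -c "
from h import *
print(ctrl.hand_in());o=ctrl.get_obs();print(o['time_s'],o['eef_pos'],o['wrist_force'],o['opening'])"
```

```text
the job is handed in; nothing more can be done
None
the job is handed in; nothing more can be done
```

The wheel head is fitted in the drive hub and pressed fully home. I handed the job in at about 14 s with the gripper still holding the head by its rim flats; no verdict came back.

**What I did:** I lifted the silver head out of the kiln post, leaving the red look-alike alone. I turned it to the keyway angle measured by the wrist camera and lowered it. The shaft and key went in without noticeable force. I then pressed it down against the spring to a hard stop.

**Last checks:**
- **Seating:** the disc's upper face read 129.6 mm above the table, against 130 mm when home. The wrist force rose from 12 to 26 N at the stop and was 23 N when I handed in, about twice the spring's 12 N.
- **Tilt and angle:** tilt was about 0.007 rad. The tool's yaw was 0.059 rad, against a keyway angle measured at 0.06–0.08 rad.
- **Centring:** the camera put the head less than 1 mm from the hub's axis.
- **Bystanders:** the kiln post was still standing after the lift. The jug and gnome hat were upright in the last picture, which did not show the post or the brush pot.

**Disagreement:** a sideways force of about 6 N remains, down from 12 N after I eased the arm back. It is probably the shaft leaning lightly on the bore.

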